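# Heft the shut tins under the shelf and bring out the panela

### The arm

A 6-joint arm with a two-finger parallel gripper is mounted at the origin on the work surface. World frame = base frame: x ahead of the robot, y to its left, z up, the work surface at z = 0. Lengths are in mm, angles in rad, forces in N, time in s.
With the tool pointing down it reaches from about 200 to 875 mm from the base axis. Payload 3.4 kg.
Tool frame: the origin (TCP) lies midway between the tips of the shut fingers; the grasp point (between the pads) lies 19 mm behind it; z points along the fingers, y is the line along which they close (so a half turn about z gives the same grasp; the last joint's range is limited). The gripper opens to 94 mm and grips with 3 to 60 N. Pads are 16 mm wide; open, the fingers measure 119 mm over their backs; the gripper's body (75 mm by 177 mm) begins 78 mm behind the grasp point.
Start: joints at [1.021, 0.276, 1.505, -0, 1.361, -0.121], TCP at [239.095, 522.971, 205.493] pointing down, gripper open.
Joint ranges: [-2.89, 2.89], [-0.75, 2.08], [0.22, 2.7], [-1.18, 4.32], [0.11, 2.71], [-2.7, 2.7]. Speed limits (rad/s): [2.57, 2.57, 3.14, 3.14, 3.14, 3.14].

### API

Orientations are given as a unit quaternion [x, y, z, w].
In Python, from cell import observe, capture, get_calibration, job_done, silhouettes gives the robot as it stands.
- The arm moves only by the tool play_rows, never from a script. Its argument "motion" is a list of rows, each an object with "rotation": the turn, a rotation vector about the tool's x, y, z in degrees, a list of three; "travel": the shift along the tool's x, y, z in mm, a list of three; "jaw": the closure, from -1 (fully open) to 1 (shut). In form: [{"rotation": [ax, ay, az], "travel": [tx, ty, tz], "jaw": jaw}, ...]. A call has 1 to 10 rows; each row shifts and turns the commanded pose from where the row before left it, along the tool's axes as they then stand; what a row does not reach is not made up. A row lasts 1/8 s, in which the tool goes at most 62.5 mm and 10.7 degrees, less where a joint would pass 70% of its speed; a pose out of reach is approached as far as the arm can. A call with a gripper value outside its range is refused whole. The fingers move at their own pace and stop on an object; the grip force is fixed at half the most. Time passes only in rows, so rows that do not move let the fingers close. It gives the time, the measured TCP pose, the force, the opening and the grip force at its end, in the units of the state.
- observe(): the state, without advancing time (a new reading comes with each control period).
- capture(name): name is "scene" or "top" or "wrist"; returns (picture, depth): 420x560x3 uint8, red, green, blue; 420x560 float32, mm along the optical axis (not along the pixel's ray), 0 where there is no reading.
- get_calibration(name): a dict with "fx", "fy", "cx", "cy" (pixels), "cam_to_world" (4x4, takes a point from camera to world coordinates); the wrist camera has in their place "mount" (4x4, takes a point from camera to tool coordinates, whose origin is the TCP and whose axes are the flange's). Camera axes: x right, y down, z forward; pixel columns grow to the right and rows downward; lengths in mm; the calibration is good to about 2 mm. The wrist camera is an equidistant fisheye: a pixel r from the principal point sees the ray r / f radians off the axis. A picture is of the moment at which its call begins: read the wrist's pose just before it. get_calibration takes no time and is no camera call.
- job_done(): hands the job in; it is judged then, once.
Trained networks look in the newest picture that a camera, given by its name, has taken for a name from the list of things; names that differ only in an ending like _2 or _b are one class to them, and where a whole thing is asked for, a point or a joint stands for the part that bears it (a point fixed in the world has none). Each returns a list of dicts, best first, with "confidence" (0 to 1); they miss things now and then, are a little off and sometimes report something else, mostly with a low value. They report only what shows in the picture. A call takes as long as a camera call. They do not tell look-alikes from the thing itself.
- silhouettes(query, camera): "region" (420x560 bool, what is visible of it) and "point" ([row, column] in pixels, amid what is visible of it).
The state is a dict: "clock": time; "joint_pos": joint angles; "qvel": joint speeds; "effort": joint torques, N m; "eef_pos": TCP position; "tcp_rot": TCP orientation; "contact_force": force on the tool from outside, world axes, zero at the start; "ft_torque": the same for the moment, N m; "finger_gap": opening from 0.0 (shut) to 1.0 (fully open); "finger_force": force on a finger pad.
Only numpy, scipy, OpenCV 4.12 (cv2) and the standard library are available. Lean on these libraries where they do the work, as an engineer would, in place of code of your own. Each camera call takes 0.05 s, during which the arm holds its last target. There are 200 camera calls.

### The job

One of the three shut tins under the low shelf holds a whole block of panela and is clearly the heaviest: find out which by lifting them, and stand that one in the middle of the cork mat of its own shape, lined up with the mat, set down and not dropped. Leave or put back the two lighter tins where they stood, keep every tin upright, and do not disturb the other kitchen things.

Things in the scene. Friction and masses are not known exactly. Their poses are not given: they have to be found in the camera images.
- tin_round: Loose shut steel tin, round, 68 mm across. Origin: centre of its underside, z up; flat tight lid at z 80 mm, on it a round upright wooden knob, 26 mm across, z 80 to 116 mm, on the tin's axis. With the whole panela a tin (any of the three) weighs 0.50 to 0.62 kg, the other two 0.24 to 0.32 kg; only weight tells. The tins stand in a row, any order, 115 mm apart.
- tin_square: Loose shut steel tin, square, 64 by 64 mm along its own x and y. Origin: centre of its underside, z up; flat tight lid at z 80 mm, on it a round upright wooden knob, 26 mm across, z 80 to 116 mm, on the tin's axis.
- tin_oblong: Loose shut steel tin, oblong, 54 mm along its own x and 88 mm along its own y. Origin: centre of its underside, z up; flat tight lid at z 80 mm, on it a round upright wooden knob, 26 mm across, z 80 to 116 mm, on the tin's axis.
- mat_round: Round cork mat fixed on the counter, 88 mm across, 5 mm thick. Origin: centre of its underside, on the counter. The three mats lie to the left of the shelf, in any order.
- mat_square: Square cork mat fixed on the counter, 84 by 84 mm along its own x and y, 5 mm thick. Origin: centre of its underside.
- mat_oblong: Oblong cork mat fixed on the counter, 74 mm along its own x and 108 mm along its own y, 5 mm thick. Origin: centre of its underside.
- shelf: Fixed low shelf over the tins. Origin: on the counter under the middle of the row; y along the row, x away from the robot. Board: y +-230, x 10 to 110, z 215 to 233 mm; things on it reach z 290. 16 mm posts at x 98, y +-215. Tins' axes are within 5 mm of x = 0; the front is open, but an upright gripper over a knob hits the board: lean it back 25 to 45 degrees, fingers pointing away and down.
- mug: Bystander: white ceramic mug, 76 mm wide, 85 mm tall, handle at its +y, standing to the right of the tins. Origin: centre of underside.
- budare: Bystander: black cast-iron griddle disc, 210 mm across, 14 mm thick, loop handles to 135 mm from the centre along its y. Origin: centre of underside.
- funnel: Bystander: orange plastic funnel, mouth down, 84 mm wide, 105 mm tall. Origin: centre of its mouth, on the counter.
- rolling_pin: Bystander: wooden rolling pin lying along its y, 260 mm long, 44 mm thick. Origin: on the counter below its middle.
- sugar_jar: Bystander: steel sugar jar with hinged lid and spring clip, 94 mm wide, 127 mm tall. Origin: centre of underside.
- salt_shaker: Bystander: white ceramic shaker, 44 mm wide, 80 mm tall. Origin: centre of underside.
- spoon: Bystander: wooden spoon lying along its x, 220 mm long. Origin: underside, about its middle.
Things that resemble listed ones, but are neither listed nor needed, are in the scene too. Leave any pink look-alike of the mat_oblong alone.

How it is judged:
By the outcome, as a careful person would: the job done as asked, in the order asked, and still so for the second after the job is handed in, with the robot touching nothing.
It also fails if it takes over 61 s, if anything falls off the work surface, if the arm or the gripper's body presses on something with over 40 N, if the wrist force passes 120 N, or if a joint passes its speed limit or range.

## Working session

There is one attempt and no reset: what is moved stays moved. The work goes in short steps, Python scripts to look and compute and a tool call to move; the robot and the scene stay as the last step left them, time stands still between calls to the robot, and variables do not carry over. Pictures are saved under pics/ and viewed, at most 10 in all, crops included, and the job is handed in when it is done.

Besides the shell and the picture viewer there is one more tool, called after ">>>" as name([rows], argument=value, ...), one row to a line, values as JSON. play_rows: Moves the arm, as the interface text tells. Its arguments: {"type":"object","properties":{"motion":{"type":"array"}},"required":["motion"]}

```bash
mkdir -p pics; ls; cat > h.py <<'E'
import numpy as np, cv2
from cell import observe, capture, get_calibration, job_done, silhouettes
def world(name, depth):
    c=get_calibration(name); v,u=np.mgrid[0:420,0:560]
    p=np.stack([(u-c["cx"])/c["fx"]*depth,(v-c["cy"])/c["fy"]*depth,depth,np.ones_like(depth)],-1)
    return (p@np.array(c["cam_to_world"]).T)[...,:3]
def save(n,im): cv2.imwrite("pics/"+n,im[...,::-1])
E
python3 - <<'E'
from h import *
o=observe(); print(o)
ims=[]
for cam in ["scene","top"]:
    im,d=capture(cam); np.savez(cam+".npz",im=im,d=d); save(cam+".png",im)
    P=world(cam,d); print(cam, np.round(np.array(get_calibration(cam)["cam_to_world"]),2).tolist())
    for q in ["tin_round","tin_square","tin_oblong","mat_round","mat_square","mat_oblong","shelf","mug","budare","funnel","rolling_pin","sugar_jar","salt_shaker","spoon"]:
        for r in silhouettes(q,cam)[:3]:
            m=r["region"]&(d>0)
            if m.sum()<5: continue
            X=P[m]; print(q,round(r["confidence"],2),r["point"],m.sum(),np.round(np.median(X,0)),np.round(np.percentile(X,2,axis=0)),np.round(np.percentile(X,98,axis=0)))
E
```

```text
pics
{'clock': 0.0, 'joint_pos': array([ 1.02101703e+00,  2.76585408e-01,  1.50612175e+00,  6.57500184e-06,
        1.36069965e+00, -1.20999391e-01]), 'qvel': array([-9.85247273e-04,  7.98078176e-05, -4.44221929e-04, -2.95325031e-04,
        1.42927384e-04, -4.86867542e-05]), 'effort': array([ 7.60406801e-04, -4.04584658e+01, -2.37229210e+01,  7.04348017e-02,
        3.46497225e-02, -1.40057496e-04]), 'eef_pos': array([238.76515336, 522.45681684, 204.61475589]), 'tcp_rot': array([ 2.12751973e-01,  9.77105816e-01, -8.55481245e-04, -3.01588844e-04]), 'contact_force': array([ 0.4421557 , -0.49598664,  1.28657776]), 'ft_torque': array([ 0.024367  , -0.04805657,  0.0250394 ]), 'finger_force': 0.0, 'finger_gap': 0.9990567065702132}
scene [[-0.59, 0.47, -0.66, 1431.38], [0.81, 0.35, -0.47, 668.72], [0.01, -0.81, -0.58, 893.47], [0.0, 0.0, 0.0, 1.0]]
tin_round 0.87 [244.8, 231.0] 516 [683. -10.  59.] [643. -49.   3.] [707.  17.  82.]
tin_round 0.57 [227.3, 203.2] 952 [ 685. -113.   54.] [ 638. -165.    2.] [702. -98. 103.]
tin_round 0.35 [317.4, 387.6] 930 [652. 426.  28.] [622. 389.   3.] [
[... 2614 characters left out ...]
 [265.5, 404.8] 4491 [ 358. -341.   15.] [ 266. -451.    9.] [ 452. -232.   19.]
budare 0.19 [164.9, 379.9] 921 [ 646. -241.   80.] [ 627. -291.    2.] [ 684. -203.  118.]
funnel 0.7 [157.6, 158.6] 573 [625. 409.  29.] [596. 380.   5.] [668. 455. 103.]
rolling_pin 0.61 [234.0, 304.7] 1104 [431. -46.  39.] [ 413. -166.    3.] [454.  72.  47.]
sugar_jar 0.65 [211.6, 456.7] 1532 [ 508. -445.  126.] [ 472. -501.    8.] [ 558. -416.  131.]
salt_shaker 0.74 [210.7, 124.2] 303 [444. 473.  64.] [428. 465.   2.] [464. 497.  82.]
salt_shaker 0.36 [111.5, 350.8] 7699 [ 717. -137.  234.] [ 662. -360.    6.] [771.  85. 292.]
spoon 0.91 [265.2, 152.5] 521 [306. 376.  15.] [215. 318.   3.] [398. 439.  24.]
```

```bash
python3 - <<'E'
from h import *
for cam in ["top","scene"]:
    z=np.load(cam+".npz"); im,d=z["im"],z["d"]; P=world(cam,d)
    print(cam)
    for n,x,y in [("round",669,-18),("square",662,-132),("oblong",655,-245)]:
        near=(abs(P[...,0]-x)<60)&(abs(P[...,1]-y)<55)&(d>0)
        k=near&(P[...,2]>111)&(P[...,2]<122); l=near&(abs(P[...,2]-81)<5)
        kn=P[k]
        if len(kn)>4: print(n,"knob",len(kn),np.round(np.median(kn,0),1),np.round((kn.min(0)+kn.max(0))/2,1),np.round(np.ptp(kn,axis=0),1))
        if l.sum()>20:
            print("  lid",np.round(cv2.minAreaRect(P[l][:,:2].astype(np.float32)),1).tolist() if 0 else cv2.minAreaRect(P[l][:,:2].astype(np.float32)))
    for q in [(533,179),(493,320),(656,277),(355,217)]:
        near=(np.hypot(P[...,0]-q[0],P[...,1]-q[1])<85)&(d>0)&(P[...,2]>-8)&(P[...,2]<14)
        hsv=cv2.cvtColor(im,cv2.COLOR_RGB2HSV)
        ci=np.argmin(np.where(near,np.hypot(P[...,0]-q[0],P[...,1]-q[1]),1e9)); c0=im.reshape(-1,3)[ci].astype(int)
        m=near&(np.abs(im.astype(int)-c0).sum(-1)<70)
        print("mat",q,c0,m.sum(),np.round(P[m].mean(0),1),[np.round(t,1) for t in cv2.minAreaRect(P[m][:,:2].astype(np.float32))])
a=cv2.imread("pics/top.png"); cv2.imwrite("pics/top2.png",cv2.resize(a,(800,600)))
a=cv2.imread("pics/scene.png"); cv2.imwrite("pics/scene2.png",cv2.resize(a,(800,600)))
E
```

```text
top
round knob 65 [669.1 -19.8 116.9] [669.6 -20.3 115.8] [23.9 23.1  9.5]
  lid ((670.0787963867188, -18.851512908935547), (69.56288146972656, 68.73407745361328), 17.029438018798828)
square knob 64 [ 663.8 -132.7  117. ] [ 663.9 -134.   116.6] [23.4 25.4  8.9]
  lid ((665.0014038085938, -133.87283325195312), (66.07442474365234, 67.26148986816406), 86.44036865234375)
oblong knob 69 [ 656.4 -248.8  116.9] [ 656.5 -248.6  115.8] [23.8 25.   9.4]
  lid ((657.1096801757812, -248.75369262695312), (56.1925163269043, 91.59882354736328), 4.2123942375183105)
mat (533, 179) [119  88  64] 692 [532.  176.3   5.9] [array([532.9, 175.9]), array([90.2, 88.9]), np.float64(80.4)]
mat (493, 320) [123  91  62] 839 [492.2 317.3   6. ] [array([493.2, 318.6]), array([88.1, 92.7]), np.float64(15.7)]
mat (656, 277) [116  87  59] 890 [656.  278.3   5.9] [array([657.7, 289.8]), array([140.8,  77.7]), np.float64(87.3)]
mat (355, 217) [98 60 70] 1455 [327.6 209.8   3.2] [array([327.6, 205.3]), array([107. , 169.7]), np.float64(23.0)]
scene
  lid ((672.1585693359375, -16.667648315429688), (66.39420318603516, 67.20529174804688), 41.52812957763672)
  lid ((674.8146362304688, -133.14559936523438), (68.55715942382812, 54.07561111450195), 87.90309143066406)
  lid ((665.4223022460938, -246.40135192871094), (94.74081420898438, 51.58517837524414), 89.67321014404297)
mat (533, 179) [157 106  54] 500 [532.9 178.8   4.7] [array([533.1, 177.2]), array([86.8, 86.2]), np.float64(32.2)]
mat (493, 320) [157 107  56] 637 [493.  319.2   4.6] [array([503.7, 326.1]), array([110.4,  94.9]), np.float64(15.8)]
mat (656, 277) [165 113  60] 838 [656.5 277.4   4.8] [array([654.9, 275.6]), array([114.1,  81.4]), np.float64(88.1)]
mat (355, 217) [125  54  72] 381 [337.8 211.9   3.8] [array([347.7, 213.8]), array([ 94.3, 111.7]), np.float64(13.8)]
```

View pics/top.png

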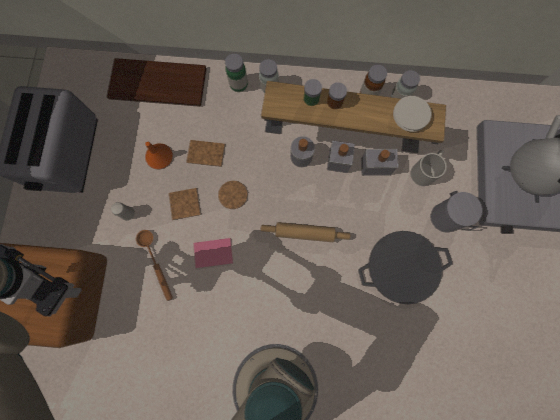

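View pics/scene.png

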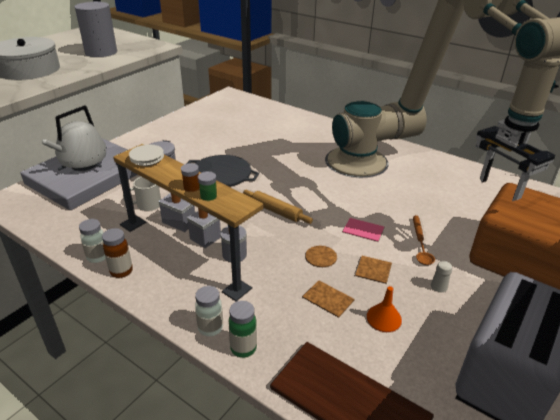

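```bash
cat >> h.py <<'E'
from scipy.spatial.transform import Rotation as Ro
def Rt(lean,az,flip=1):
    "tool z leaning outward along azimuth az by lean (deg); tool y = flip*left of az"
    a,l=np.radians([az,lean]); f=np.array([np.cos(a),np.sin(a),0]); left=np.array([-f[1],f[0],0])
    z=np.sin(l)*f-np.cos(l)*np.array([0,0,1]); y=flip*left
    return Ro.from_matrix(np.stack([np.cross(y,z),y,z],1))
def pose(): o=observe(); return np.array(o["eef_pos"]),Ro.from_quat(o["tcp_rot"]),o
def rot(R0,R1): return np.degrees((R0.inv()*R1).as_rotvec())
E
python3 - <<'E'
from h import *
p,R,o=pose(); print(o["clock"]); print(np.round(get_calibration("wrist")["mount"],2))
T=Rt(35,-3.25); print("rotvec",rot(R,T), "transl1 tool",R.inv().apply(np.array([500,100,240])-p))
tz=T.apply([0,0,1]); W=np.array([670,-19,106])+19*tz-130*tz
print(tz,W,"transl2 tool",T.inv().apply(W-np.array([500,100,240])))
E
```

```text
1.5
[[   0.     -0.96   -0.27   78.29]
 [   1.      0.      0.     -0.91]
 [  -0.     -0.27    0.96 -179.85]
 [   0.      0.      0.      1.  ]]
rotvec [ -6.50570238 -34.58804399 -20.64647858] transl1 tool [-413.13596592 -276.2232264   -34.53196195]
[ 0.57265394 -0.03251765 -0.81915204] [606.43541305 -15.39054118 196.92587692] transl2 tool [ -67.69899731 -109.17083491   99.98714314]
```

>>> play_rows([
  {"rotation": [0,0,0],"travel": [-41.3,-27.6,-3.5],"jaw": -0.3},
  {"rotation": [0,0,0],"travel": [-41.3,-27.6,-3.5],"jaw": -0.3},
  {"rotation": [0,0,0],"travel": [-41.3,-27.6,-3.5],"jaw": -0.3},
  {"rotation": [0,0,0],"travel": [-41.3,-27.6,-3.5],"jaw": -0.3},
  {"rotation": [0,0,0],"travel": [-41.3,-27.6,-3.5],"jaw": -0.3},
  {"rotation": [0,0,0],"travel": [-41.3,-27.6,-3.5],"jaw": -0.3},
  {"rotation": [0,0,0],"travel": [-41.3,-27.6,-3.5],"jaw": -0.3},
  {"rotation": [0,0,0],"travel": [-41.3,-27.6,-3.5],"jaw": -0.3},
  {"rotation": [0,0,0],"travel": [-41.3,-27.6,-3.5],"jaw": -0.3},
  {"rotation": [0,0,0],"travel": [-41.3,-27.6,-3.5],"jaw": -0.3},
])

```text
clock: 2.75
eef_pos: [500.7, 98.8, 240.8]
tcp_rot: [0.213, 0.977, 0.0, 0.0]
contact_force: [-0.5, 0.4, -0.1]
finger_gap: 0.655
finger_force: 0.0
```

>>> play_rows([
  {"rotation": [-1.3,-6.92,-4.13],"travel": [0,0,0],"jaw": -0.3},
  {"rotation": [-1.3,-6.92,-4.13],"travel": [0,0,0],"jaw": -0.3},
  {"rotation": [-1.3,-6.92,-4.13],"travel": [0,0,0],"jaw": -0.3},
  {"rotation": [-1.3,-6.92,-4.13],"travel": [0,0,0],"jaw": -0.3},
  {"rotation": [-1.3,-6.92,-4.13],"travel": [0,0,0],"jaw": -0.3},
  {"rotation": [0,0,0],"travel": [0,0,0],"jaw": -0.3},
  {"rotation": [0,0,0],"travel": [0,0,0],"jaw": -0.3},
])

```text
clock: 3.62
eef_pos: [501.4, 100.4, 242.0]
tcp_rot: [0.028, 0.953, -0.008, 0.301]
contact_force: [0.3, 0.2, 0.7]
finger_gap: 0.649
finger_force: 0.0
```

```bash
python3 - <<'E'
from h import *
p,R,o=pose(); print(o["clock"],p,o["joint_pos"],o["finger_gap"],o["contact_force"])
T=Rt(35,-3.25); print("rotvec",rot(R,T))
tz=T.apply([0,0,1]); W=np.array([670,-19,106])+19*tz
print("to grasp, tool",T.inv().apply(W-p))
E
```

```text
3.625 [501.41657434 100.40150416 242.00867032] [ 0.15331687 -0.13439123  2.05063913 -0.20380829  0.63323501 -1.23169691] 0.6493198888862479 [0.29518995 0.18744643 0.65398323]
rotvec [ 0.00530257  0.09090193 -0.07519692]
to grasp, tool [ -65.40699372 -109.65200287  230.83439864]
```

>>> play_rows([
  {"rotation": [0,0,0],"travel": [-16.35,-27.4,40],"jaw": -0.3},
  {"rotation": [0,0,0],"travel": [-16.35,-27.4,40],"jaw": -0.3},
  {"rotation": [0,0,0],"travel": [-16.35,-27.4,40],"jaw": -0.3},
  {"rotation": [0,0,0],"travel": [-16.35,-27.4,40],"jaw": -0.3},
  {"rotation": [0,0,0],"travel": [0,0,0],"jaw": -0.3},
  {"rotation": [0,0,0],"travel": [0,0,0],"jaw": -0.3},
])

```text
clock: 4.38
eef_pos: [639.8, -17.7, 147.0]
tcp_rot: [0.027, 0.953, -0.008, 0.3]
contact_force: [-0.2, 0.7, -0.2]
finger_gap: 0.649
finger_force: 0.0
```

```bash
cat >> h.py <<'E'
def wristworld(depth,p,R):
    c=get_calibration("wrist"); v,u=np.mgrid[0:420,0:560]
    x=(u-c["cx"])/c["fx"]; y=(v-c["cy"])/c["fy"]; th=np.hypot(x,y); s=np.where(th>1e-6,np.tan(th)/np.maximum(th,1e-6),1)
    q=np.stack([x*s*depth,y*s*depth,depth,np.ones_like(depth)],-1)@np.array(c["mount"]).T
    return R.apply(q[...,:3].reshape(-1,3)).reshape(420,560,3)+p
E
python3 - <<'E'
from h import *
p,R,o=pose(); im,d=capture("wrist"); save("w1.png",im); P=wristworld(d,p,R); print(p)
F=[]
for n,x,y in [("round",670,-19),("square",664.5,-133),("oblong",657,-248)]:
    near=(np.hypot(P[...,0]-x,P[...,1]-y)<60)&(d>0)
    for nm,z,t in (("knob",116,4),("lid",80,4)):
        m=near&(abs(P[...,2]-z)<t)&(np.hypot(P[...,0]-x,P[...,1]-y)<(22 if z>100 else 60))
        if m.sum()>20: X=P[m]; print(n,nm,m.sum(),np.round(np.median(X,0),1),np.round((X.min(0)+X.max(0))/2,1),np.round(np.ptp(X,axis=0),1),cv2.minAreaRect(X[:,:2].astype(np.float32)))
F=np.array([[observe()["contact_force"]] for i in range(1)]); print(F)
T=Rt(35,-3.25); tz=T.apply([0,0,1]); print("to grasp",R.inv().apply(np.array([670,-19,106])+19*tz-p))
E
```

```text
[639.82726145 -17.65433077 146.96896458]
round knob 670 [665.8 -21.5 116.3] [668.9 -21.6 114.9] [25.7 25.1  5.7] ((668.79345703125, -21.437192916870117), (25.15688705444336, 25.262828826904297), 84.31697082519531)
round lid 3214 [656.9 -19.5  80.4] [667.6 -21.4  80. ] [67.5 69.   7.9] ((667.3472290039062, -21.20034408569336), (69.10438537597656, 66.89479064941406), 87.72203826904297)
square knob 507 [ 661.2 -134.   116. ] [ 663.3 -135.9  114.7] [24.4 25.7  5.3] ((663.3386840820312, -135.91177368164062), (24.433549880981445, 25.74901008605957), 0.04356687515974045)
square lid 2971 [ 650.9 -125.6   80.2] [ 663.7 -136.1   80. ] [69.7 70.1  8. ] ((664.1448974609375, -136.12974548339844), (66.56388092041016, 67.90203094482422), 86.08943939208984)
oblong knob 307 [ 654.1 -247.3  115.9] [ 656.  -250.   114.7] [25.  26.5  5.4] ((656.4635009765625, -250.4820098876953), (25.719982147216797, 24.924575805664062), 61.65082931518555)
oblong lid 2113 [ 646.9 -233.5   80.1] [ 655.4 -250.6   80. ] [60.2 94.4  7.9] ((656.7833251953125, -250.2554931640625), (56.97432327270508, 90.62151336669922), 4.949232578277588)
[[[0.63477133 0.10829515 0.26423275]]]
to grasp [-1.28098678  0.36577089 69.88137357]
```

View pics/w1.png

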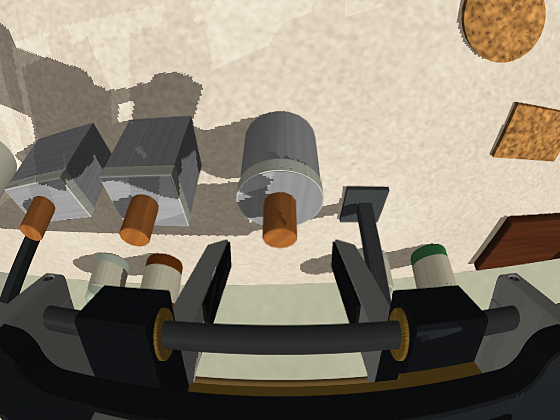

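>>> play_rows([
  {"rotation": [0,0,0],"travel": [-0.6,-1.6,23],"jaw": -0.3},
  {"rotation": [0,0,0],"travel": [0,0,23],"jaw": -0.3},
  {"rotation": [0,0,0],"travel": [0,0,15],"jaw": -0.3},
  {"rotation": [0,0,0],"travel": [0,0,8],"jaw": -0.3},
  {"rotation": [0,0,0],"travel": [0,0,0],"jaw": 0.3},
  {"rotation": [0,0,0],"travel": [0,0,0],"jaw": 0.6},
  {"rotation": [0,0,0],"travel": [0,0,0],"jaw": 1},
  {"rotation": [0,0,0],"travel": [0,0,0],"jaw": 1},
  {"rotation": [0,0,0],"travel": [0,0,0],"jaw": 1},
])

```text
clock: 5.55
eef_pos: [678.8, -21.2, 91.2]
tcp_rot: [0.027, 0.953, -0.009, 0.301]
contact_force: [-1.5, 0.6, 2.3]
finger_gap: 0.273
finger_force: 30.0
```

```bash
python3 - <<'E'
from h import *
p,R,o=pose(); print(o["clock"],p,o["finger_gap"],o["finger_force"],o["contact_force"],o["ft_torque"])
print("up 1mm in tool",R.inv().apply([0,0,1]), "grasp pt",R.apply([0,0,-19])+p)
E
```

```text
5.55 [678.84632135 -21.19868566  91.24252158] 0.2726060889381828 30.000041127204895 [-1.53378685  0.58300554  2.25495734] [0.15835361 0.25137373 0.06210677]
up 1mm in tool [-5.74215495e-01 -5.65197020e-05 -8.18704197e-01] grasp pt [667.95378542 -20.57995931 106.79790131]
```

>>> play_rows([
  {"rotation": [0,0,0],"travel": [-3.44,0,-4.91],"jaw": 1},
  {"rotation": [0,0,0],"travel": [-3.44,0,-4.91],"jaw": 1},
  {"rotation": [0,0,0],"travel": [-3.44,0,-4.91],"jaw": 1},
  {"rotation": [0,0,0],"travel": [-3.44,0,-4.91],"jaw": 1},
  {"rotation": [0,0,0],"travel": [0,0,0],"jaw": 1},
  {"rotation": [0,0,0],"travel": [0,0,0],"jaw": 1},
  {"rotation": [0,0,0],"travel": [0,0,0],"jaw": 1},
])

```text
clock: 6.42
eef_pos: [678.5, -21.2, 114.4]
tcp_rot: [0.027, 0.953, -0.009, 0.3]
contact_force: [0.1, -1.0, -4.7]
finger_gap: 0.272
finger_force: 30.0
```

```bash
cat > weigh.py <<'E'
from h import *
F=[];A=[]
for i in range(10):
    o=observe(); F.append(o["contact_force"]); A.append(o["effort"]); im,d=capture("wrist")
print(o["clock"],o["eef_pos"],o["finger_gap"],"F",np.mean(F,0),np.std(F,0),"eff",np.mean(A,0))
E
python3 weigh.py; python3 -c "
from h import *
im,d=capture('wrist');save('w2.png',im)"
```

```text
6.875 [678.78332545 -21.30098167 114.71875243] 0.2715159064107095 F [ 0.2115682  -0.05498048 -5.44066692] [0.23837494 0.38466405 0.48895196] eff [ 1.07053338e-03 -3.93119903e+01 -2.28332310e+01  3.48326021e-01
 -3.83768888e+00 -8.91390728e-03]
```

View pics/w2.png

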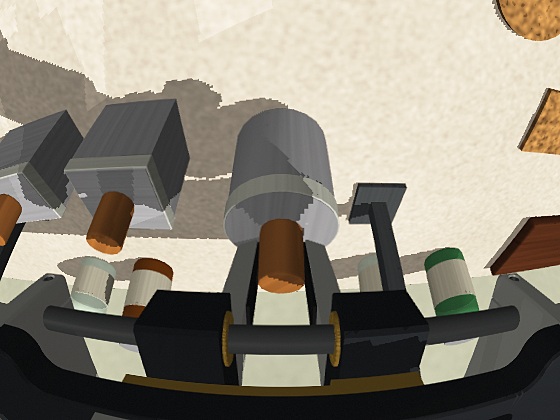

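Lifting the round tin takes 5.4–5.8 N (about 0.57 kg), which only the tin with the whole panela can weigh. The picture shows it hanging upright with its knob at (283,255). I'll carry it towards the round mat.

>>> play_rows([
  {"rotation": [0,0,0],"travel": [4,4,-6],"jaw": 1},
  {"rotation": [0,0,0],"travel": [10,8,-10],"jaw": 1},
  {"rotation": [0,0,0],"travel": [14,12,-12],"jaw": 1},
  {"rotation": [0,0,0],"travel": [14,12,-12],"jaw": 1},
  {"rotation": [0,0,0],"travel": [14,12,-12],"jaw": 1},
  {"rotation": [0,0,0],"travel": [14,12,-12],"jaw": 1},
  {"rotation": [0,0,0],"travel": [9,9,-9],"jaw": 1},
  {"rotation": [0,0,0],"travel": [4,4,-4],"jaw": 1},
  {"rotation": [0,0,0],"travel": [0,0,0],"jaw": 1},
  {"rotation": [0,0,0],"travel": [0,0,0],"jaw": 1},
])

```text
clock: 8.22
eef_pos: [571.6, 57.8, 130.6]
tcp_rot: [0.027, 0.953, -0.009, 0.301]
contact_force: [-0.4, -0.4, -5.0]
finger_gap: 0.27
finger_force: 30.0
```

```bash
cat > mat.py <<'E'
from h import *
import sys
p,R,o=pose(); im,d=capture("wrist"); save(sys.argv[1],im); P=wristworld(d,p,R); print(o["clock"],p,"grasp",R.apply([0,0,-19])+p,"gap",o["finger_gap"])
hsv=cv2.cvtColor(im,cv2.COLOR_RGB2HSV)
for r in silhouettes("mat_round","wrist")[:2]:
    m=r["region"]&(d>0)&(abs(P[...,2]-5)<5); X=P[m]
    if len(X)<30: continue
    h=cv2.convexHull(X[:,:2].astype(np.float32))
    print(r["confidence"],r["point"],m.sum(),np.median(X,0),cv2.minEnclosingCircle(h),cv2.fitEllipse(h))
    np.save("mreg.npy",X)
# tin axis from lid and knob in hand
g=R.apply([0,0,-19])+p
near=(np.hypot(P[...,0]-g[0],P[...,1]-g[1])<50)&(d>0)
for z in np.arange(g[2]-120,g[2]+15,8):
    m=near&(abs(P[...,2]-z)<4)
    if m.sum()>15: X=P[m]; print(round(z),m.sum(),"y mid",round((X[:,1].min()+X[:,1].max())/2,1),"xmin",round(X[:,0].min(),1),np.round(np.ptp(X,axis=0),1))
print("axes",R.as_matrix().round(3).tolist())
E
python3 mat.py w3.png
```

```text
8.225 [571.64101015  57.75484964 130.55970647] grasp [560.74373877  58.37669663 146.11164471] gap 0.26966508596493854
0.64 [82.4, 417.2] 7027 [526.68037429 172.70720158   5.47447232] ((530.7583618164062, 177.3773956298828), 45.736915588378906) ((530.8140869140625, 176.369384765625), (87.64028930664062, 89.69967651367188), 166.88583374023438)
42 329 y mid 58.1 xmin 528.0 [29.3 65.   6.5]
50 550 y mid 58.5 xmin 527.9 [31.3 66.3  8. ]
58 605 y mid 58.5 xmin 527.7 [31.2 66.   8. ]
66 660 y mid 58.6 xmin 527.9 [31.1 65.5  8. ]
74 746 y mid 58.7 xmin 528.0 [30.8 65.3  8. ]
82 761 y mid 58.5 xmin 527.4 [31.  65.3  8. ]
90 890 y mid 58.6 xmin 527.7 [32.1 65.5  8. ]
98 940 y mid 58.6 xmin 527.7 [32.2 65.5  8. ]
106 839 y mid 57.5 xmin 526.4 [25.4 66.5  8. ]
114 1183 y mid 57.9 xmin 526.6 [48.1 67.1  8. ]
122 4715 y mid 57.4 xmin 526.5 [57.3 69.7  8. ]
130 698 y mid 57.7 xmin 548.8 [16.7 48.5  8. ]
138 857 y mid 58.0 xmin 548.8 [13.  49.2  8. ]
146 989 y mid 58.0 xmin 545.3 [17.6 49.8  8. ]
154 1659 y mid 58.3 xmin 540.1 [34.5 49.8  8. ]
axes [[-0.817, 0.057, 0.574], [0.047, 0.998, -0.033], [-0.574, 0.0, -0.819]]
```

View pics/w3.png

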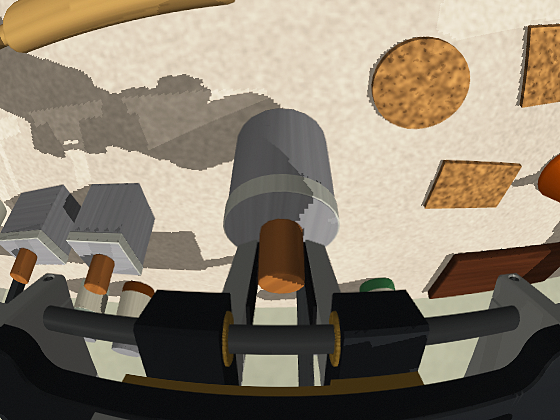

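>>> play_rows([
  {"rotation": [0,0,0],"travel": [2,7.8,-1.4],"jaw": 1},
  {"rotation": [0,0,0],"travel": [4.1,15.5,-2.9],"jaw": 1},
  {"rotation": [0,0,0],"travel": [6.1,23.2,-4.3],"jaw": 1},
  {"rotation": [0,0,0],"travel": [6.1,23.2,-4.3],"jaw": 1},
  {"rotation": [0,0,0],"travel": [6.1,23.2,-4.3],"jaw": 1},
  {"rotation": [0,0,0],"travel": [4.1,15.6,-2.8],"jaw": 1},
  {"rotation": [0,0,0],"travel": [2,7.8,-1.4],"jaw": 1},
  {"rotation": [0,0,0],"travel": [0,0,0],"jaw": 1},
  {"rotation": [0,0,0],"travel": [0,0,0],"jaw": 1},
])

```text
clock: 9.45
eef_pos: [540.5, 175.6, 130.1]
tcp_rot: [0.027, 0.953, -0.009, 0.301]
contact_force: [0.1, 0.4, -4.6]
finger_gap: 0.272
finger_force: 30.0
```

```bash
python3 mat.py w4.png; python3 weigh.py; python3 - <<'E'
from h import *
im,d=capture("top"); save("t4.png",im); P=world("top",d)
near=(np.hypot(P[...,0]-532,P[...,1]-177)<50)&(d>0)
for z in (120,155):
    m=near&(abs(P[...,2]-z)<6)
    if m.sum()>10: X=P[m]; print(z,m.sum(),(X.min(0)+X.max(0))/2,np.ptp(X,axis=0))
E
```

```text
9.45 [540.45770097 175.60853635 130.09244671] grasp [529.58008032 176.23948851 145.65776933] gap 0.27162839968609764
0.95 [98.2, 281.9] 4052 [510.43439766 178.06095632   5.38347653] ((532.0560302734375, 176.28610229492188), 45.90771484375) ((533.8344116210938, 175.8376007080078), (90.14274597167969, 94.78228759765625), 90.34691619873047)
42 323 y mid 175.8 xmin 496.5 [28.8 65.1  6.8]
50 541 y mid 176.5 xmin 496.7 [31.1 66.   8. ]
58 623 y mid 176.5 xmin 496.6 [30.9 65.7  8. ]
66 663 y mid 176.5 xmin 495.8 [32.  65.6  8. ]
74 741 y mid 176.5 xmin 496.5 [31.3 65.4  8. ]
82 774 y mid 176.3 xmin 496.6 [30.6 65.4  8. ]
90 875 y mid 176.4 xmin 496.2 [31.4 65.3  8. ]
98 953 y mid 176.2 xmin 496.6 [30.8 65.5  8. ]
106 830 y mid 175.5 xmin 495.7 [25.3 66.4  8. ]
114 1176 y mid 175.7 xmin 495.1 [27.5 66.9  8. ]
122 4729 y mid 175.2 xmin 495.8 [56.2 69.7  8. ]
130 689 y mid 175.5 xmin 517.2 [17.5 48.6  8. ]
138 870 y mid 175.6 xmin 517.1 [12.9 49.3  8. ]
146 999 y mid 175.9 xmin 513.8 [17.6 49.8  8. ]
154 1648 y mid 176.2 xmin 508.5 [35.5 49.6  8. ]
axes [[-0.818, 0.057, 0.573], [0.047, 0.998, -0.033], [-0.573, -0.0, -0.819]]
10.0 [540.36061642 176.11044615 130.22832182] 0.2733112458467332 F [-0.02602987  0.01778619 -5.47537034] [0.53009974 0.52268516 0.37025452] eff [ 1.16218143e-06 -2.99886925e+01 -2.24687814e+01 -1.24535448e+00
 -2.36587270e+00 -1.06971463e-02]
120 121 [541.49816794 174.30050057 119.48120528] [49.89759694 60.31680541 10.75089987]
155 69 [533.41284694 177.00768079 155.44113427] [20.44405101 47.57936834 11.02446453]
```

>>> play_rows([
  {"rotation": [0,0,0],"travel": [3.4,0.6,5.2],"jaw": 1},
  {"rotation": [0,0,0],"travel": [4.6,0,7.2],"jaw": 1},
  {"rotation": [0,0,0],"travel": [4.6,0,7.2],"jaw": 1},
  {"rotation": [0,0,0],"travel": [2.8,0,4.3],"jaw": 1},
  {"rotation": [0,0,0],"travel": [1.4,0,2.2],"jaw": 1},
  {"rotation": [0,0,0],"travel": [0,0,0],"jaw": 1},
  {"rotation": [0,0,0],"travel": [0,0,0],"jaw": 1},
])

```text
clock: 10.98
eef_pos: [541.8, 176.8, 99.6]
tcp_rot: [0.027, 0.953, -0.008, 0.301]
contact_force: [0.2, 0.7, -5.5]
finger_gap: 0.271
finger_force: 30.0
```

>>> play_rows([
  {"rotation": [0,0,0],"travel": [0.6,0,0.8],"jaw": 1},
  {"rotation": [0,0,0],"travel": [0.6,0,0.8],"jaw": 1},
  {"rotation": [0,0,0],"travel": [0,0,0],"jaw": 1},
  {"rotation": [0,0,0],"travel": [0,0,0],"jaw": 1},
])

```text
clock: 11.48
eef_pos: [541.5, 176.7, 97.2]
tcp_rot: [0.027, 0.953, -0.009, 0.301]
contact_force: [-0.4, 0.2, -5.0]
finger_gap: 0.274
finger_force: 30.0
```

```bash
python3 weigh.py; python3 mat.py w5.png
```

```text
11.925 [541.51440724 176.69383564  97.21881191] 0.2703102522342836 F [ 0.10713678 -0.04677616 -5.55350021] [0.45831275 0.40825681 0.44535729] eff [ 4.42836272e-04 -3.14043510e+01 -2.02884082e+01 -1.13780512e+00
 -1.66250485e+00 -9.22211955e-03]
11.975 [541.51722062 176.6589556   97.18982947] grasp [530.6348395  177.28006422 112.7522202 ] gap 0.26827007744163633
0.69 [106.4, 277.2] 2743 [502.00047728 177.53828903   5.31887311] ((530.048583984375, 175.76869201660156), 44.04343032836914) ((530.3472290039062, 176.09310913085938), (87.08680725097656, 87.35741424560547), 61.44586944580078)
0.62 [226.7, 379.8] 3919 [648.43972355 274.80753778   5.21907408] ((654.7994384765625, 274.69683837890625), 63.88691711425781) ((656.1297607421875, 273.12884521484375), (105.02177429199219, 132.45367431640625), 177.1051025390625)
1 2433 y mid 177.3 xmin 480.8 [79.4 99.8  6.2]
9 2516 y mid 176.2 xmin 486.9 [64.6 87.5  8. ]
17 538 y mid 177.6 xmin 497.7 [31.1 65.8  8. ]
25 630 y mid 177.6 xmin 497.9 [30.9 65.7  8. ]
33 662 y mid 177.4 xmin 497.4 [30.7 65.4  8. ]
41 726 y mid 177.6 xmin 497.5 [31.7 65.5  8. ]
49 763 y mid 177.3 xmin 497.5 [30.6 65.5  8. ]
57 893 y mid 177.6 xmin 497.3 [32.5 65.4  8. ]
65 952 y mid 177.5 xmin 497.4 [31.7 65.3  8. ]
73 836 y mid 176.5 xmin 496.8 [25.6 66.5  8. ]
81 1169 y mid 176.7 xmin 496.6 [47.8 67.3  8. ]
89 4739 y mid 176.2 xmin 496.5 [56.9 69.8  8. ]
97 693 y mid 176.9 xmin 518.5 [17.6 48.   8. ]
105 862 y mid 176.7 xmin 518.4 [13.1 49.2  8. ]
113 1003 y mid 177.2 xmin 515.1 [17.2 49.9  8. ]
121 1651 y mid 177.2 xmin 509.7 [35.7 49.8  8. ]
axes [[-0.818, 0.057, 0.573], [0.046, 0.998, -0.033], [-0.574, -0.0, -0.819]]
```

>>> play_rows([
  {"rotation": [0,0,0],"travel": [0.3,-0.5,0.4],"jaw": 1},
  {"rotation": [0,0,0],"travel": [0.3,0,0.4],"jaw": 1},
  {"rotation": [0,0,0],"travel": [0,0,0],"jaw": 1},
  {"rotation": [0,0,0],"travel": [0,0,0],"jaw": 1},
])

```text
clock: 12.58
eef_pos: [541.6, 176.2, 96.3]
tcp_rot: [0.027, 0.953, -0.009, 0.301]
contact_force: [0.2, -0.2, -4.5]
finger_gap: 0.269
finger_force: 30.0
```

```bash
python3 weigh.py
```

```text
13.025 [541.51478902 176.22382412  96.28092132] 0.27016383070109545 F [ 0.11168906  0.22130336 -4.36761878] [0.44528941 0.48749233 0.38414653] eff [ 8.07752246e-02 -3.09250206e+01 -1.98884334e+01 -1.04582606e+00
 -1.65234555e+00  1.22899987e-02]
```

Contact is starting, since the measured load fell from 5.5 to 4.4 N. I'll go a little further down.

>>> play_rows([
  {"rotation": [0,0,0],"travel": [0.2,0,0.3],"jaw": 1},
  {"rotation": [0,0,0],"travel": [0.2,0,0.3],"jaw": 1},
  {"rotation": [0,0,0],"travel": [0,0,0],"jaw": 1},
  {"rotation": [0,0,0],"travel": [0,0,0],"jaw": 1},
])

```text
clock: 13.58
eef_pos: [541.9, 176.3, 96.3]
tcp_rot: [0.027, 0.953, -0.008, 0.301]
contact_force: [-4.0, -1.5, 4.2]
finger_gap: 0.269
finger_force: 30.0
```

```bash
python3 weigh.py
```

```text
14.025 [541.98291748 176.29564969  96.30097872] 0.27195799895596223 F [-3.7997808  -1.28094529  5.53203054] [0.31032469 0.36635814 0.60277707] eff [ -0.08647239 -25.45444179 -18.05717379  -0.71012772  -1.77266091
   0.03925699]
```

>>> play_rows([
  {"rotation": [0,0,0],"travel": [-0.2,0,-0.25],"jaw": 1},
  {"rotation": [0,0,0],"travel": [0,0,0],"jaw": 0.4},
  {"rotation": [0,0,0],"travel": [0,0,0],"jaw": 0.2},
  {"rotation": [0,0,0],"travel": [0,0,0],"jaw": -0.2},
  {"rotation": [0,0,0],"travel": [0,0,0],"jaw": -0.3},
  {"rotation": [0,0,0],"travel": [0,0,-10],"jaw": -0.3},
  {"rotation": [0,0,0],"travel": [0,0,-20],"jaw": -0.3},
  {"rotation": [0,0,0],"travel": [0,0,-35],"jaw": -0.3},
  {"rotation": [0,0,0],"travel": [0,0,-40],"jaw": -0.3},
  {"rotation": [0,0,0],"travel": [0,0,0],"jaw": -0.3},
])

```text
clock: 15.32
eef_pos: [481.7, 180.5, 184.6]
tcp_rot: [0.027, 0.953, -0.007, 0.303]
contact_force: [0.9, 0.3, -0.4]
finger_gap: 0.649
finger_force: 0.0
```

```bash
python3 - <<'E'
from h import *
p,R,o=pose(); im,d=capture("wrist"); save("w6.png",im); P=wristworld(d,p,R); print(o["clock"],p,o["finger_gap"],o["contact_force"])
near=(np.hypot(P[...,0]-532,P[...,1]-177)<60)&(d>0)
for nm,z,t in (("knob",121,4),("lid",85,4),("mat",5,2.5)):
    m=near&(abs(P[...,2]-z)<t)
    if nm=="mat":
        h=cv2.cvtColor(im,cv2.COLOR_RGB2HSV); m&=(h[...,1]>110)
    X=P[m][:,:2].astype(np.float32); print(nm,m.sum(),cv2.minEnclosingCircle(X),cv2.minAreaRect(X))
    if nm=="mat":
        from scipy.optimize import least_squares
        hh=cv2.convexHull(X)[:,0]; hh=hh[hh[:,0]<535]
        print(least_squares(lambda q:np.hypot(*(hh-q[:2]).T)-44,[531,177],loss="soft_l1").x)
im,d=capture("top"); P=world("top",d); im0,d0=[np.load("top.npz")[k] for k in("im","d")]
for nm,z,x,y in (("k",121,532,177),("l",85,532,177),("sq",80,664,-133),("ob",80,656,-248)):
    m=(np.hypot(P[...,0]-x,P[...,1]-y)<60)&(abs(P[...,2]-z)<4)&(d>0)
    if m.sum()>10: print("top",nm,m.sum(),cv2.minAreaRect(P[m][:,:2].astype(np.float32)))
E
```

```text
15.325 [481.72132424 180.49711992 184.62227244] 0.649303627270944 [ 0.90642886  0.34385567 -0.4299055 ]
knob 534 ((531.7685546875, 175.5175018310547), 13.350053787231445) ((531.6165161132812, 175.7672119140625), (25.121763229370117, 25.10254669189453), 23.033700942993164)
lid 2535 ((532.0910034179688, 175.80836486816406), 35.62807083129883) ((529.7672119140625, 176.23171997070312), (69.05374908447266, 66.35176849365234), 85.72883605957031)
mat 1258 ((530.0250854492188, 176.12429809570312), 43.83171844482422) ((518.8563232421875, 176.48072814941406), (86.39625549316406, 64.72652435302734), 87.3201904296875)
[530.89389688 176.18487118]
top k 68 ((532.6644897460938, 177.86204528808594), (23.221330642700195, 22.938257217407227), 60.53544998168945)
top l 343 ((534.1199951171875, 178.654541015625), (67.2695541381836, 68.58413696289062), 23.702911376953125)
top sq 380 ((664.7390747070312, -133.67120361328125), (65.73762512207031, 66.5918197631836), 85.56388092041016)
top ob 464 ((656.9503173828125, -248.4510498046875), (57.53986358642578, 90.739501953125), 4.813935279846191)
```

View pics/w6.png

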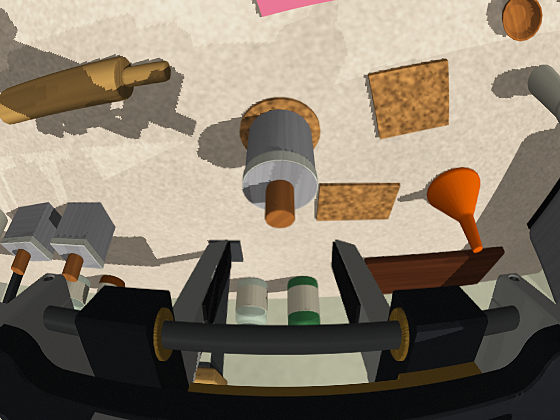

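The round tin stands upright in the middle of the round mat (knob at (280,205) in the picture), within about 1 mm of centre. The gripper is clear, and the other two tins haven't moved.

```bash
python3 -c "
from cell import job_done; print(job_done())"
```

```text
the job is handed in; nothing more can be done
None
```

I lifted only the round tin: at about 0.57 kg it is in the whole-panela range (0.50–0.62 kg), so it now stands upright on the round cork mat, within about 1 mm of its centre, and I left the two other tins untouched and handed the job in after about 15 s.

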